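# Cement brush ready over the shoe

### The arm

A 7-joint arm with a two-finger parallel gripper is mounted at the origin on the work surface. World frame = base frame: x ahead of the robot, y to its left, z up, the work surface at z = 0. Lengths are in m, angles in rad, forces in N, time in s.
With the tool pointing down it reaches from about 0.35 to 0.9 m from the base axis. Payload 8.1 kg.
Tool frame: the origin (TCP) lies between the finger pads; the fingertips stand 17 mm ahead of it and the grasp point (between the pads) lies 2 mm behind it; z points along the fingers, y is the line along which they close (so a half turn about z gives the same grasp; the last joint's range is limited). The gripper opens to 92 mm and grips with 3 to 60 N. Pads are 19 mm wide; open, the fingers measure 130 mm over their backs; the gripper's body (75 mm by 190 mm) begins 47 mm behind the grasp point.
Start: joints at [1.205, 0.434, 0.025, 1.573, -0.012, 1.134, -0.075], TCP at [0.162, -0.604, 0.244] pointing down, gripper open.
Joint ranges: [-2.62, 2.62], [-0.44, 2.09], [-1.27, 1.32], [0.08, 2.57], [-1.32, 4.46], [0.12, 2], [-2.74, 2.74]. Speed limits (rad/s): [2.22, 2.22, 3.01, 3.01, 3.14, 3.14, 3.14].

### API

Orientations are given as a rotation vector (axis times angle).
In Python, from cell import observe, get_image, calibration, sign_off, look_for, regions_of, landmark_of gives the robot as it stands.
- The arm moves only by the tool jog_arm, never from a script. Its argument "plan" is a list of rows, each an object with "offset": the shift along the tool's x, y, z normalised to -1 to 1, where 1 is 0.15 m, a list of three; "twist": the turn, a rotation vector about the tool's x, y, z normalised to -1 to 1, where 1 is 2 pi rad, a list of three; "fingers": the gripper command: -1 is shut, 1 is fully open, values between are in proportion. In form: [{"offset": [x, y, z], "twist": [ax, ay, az], "fingers": fingers}, ...]. A call has 1 to 20 rows; each row is the pose to reach, as a shift and turn from the pose commanded when the call began, along the tool's axes at that moment, turning the shorter way round; what a row does not reach only later rows make up. A row lasts 1/8 s, in which the tool goes at most 62.5 mm and 10.7 degrees, less where a joint would pass 70% of its speed; a pose out of reach is approached as far as the arm can. A call with a number of a shift or a turn outside -1 to 1 is refused whole. A call with a gripper value outside its range is refused whole. The fingers move at their own pace and stop on an object; "newtons" is the grip in N (left out, the last holds). Time passes only in rows, so rows that repeat a pose let the fingers close. It gives the time, the measured TCP pose, the force, the opening and the grip force at its end, in the units of the state.
- observe(): the state, without advancing time (a new reading comes with each control period).
- get_image(name): name is "scene" or "top" or "wrist"; returns the picture (420x560x3 uint8, red, green, blue); there is no depth.
- calibration(name): a dict with "fov_y" (degrees; the focal length in pixels is half the picture's height over the tangent of half this angle, whatever the lens; pixels are square), "cx", "cy" (the principal point, pixels), "position" and "attitude" of the camera in the world. Camera axes: x right, y down, z forward; pixel columns grow to the right and rows downward; lengths in m; the calibration is good to about 2 mm. A picture is of the moment at which its call begins: read the wrist's pose just before it. calibration takes no time and is no camera call; for the wrist camera it gives the pose at the moment of the call.
- sign_off(): hands the job in; it is judged then, once.
Trained networks look in the newest picture that a camera, given by its name, has taken for a name from the list of things; names that differ only in an ending like _2 or _b are one class to them, and where a whole thing is asked for, a point or a joint stands for the part that bears it (a point fixed in the world has none). Each returns a list of dicts, best first, with "conf" (0 to 1); they miss things now and then, are a little off and sometimes report something else, mostly with a low value. They report only what shows in the picture. A call takes as long as a camera call.
- look_for(thing, camera): "box" ([left, top, width, height] as shares, 0 to 1, of the picture: columns of its width, rows of its height, round what is visible of it).
- regions_of(thing, camera): "region" (420x560 bool, what is visible of it) and "box" ([left, top, width, height] as shares, 0 to 1, of the picture: columns of its width, rows of its height, round what is visible of it).
- landmark_of(thing, camera): "at" ([row, column] as shares, 0 to 1, of the picture: columns of its width, rows of its height: a listed point, or the origin of a listed thing).
The state is a dict: "clock": time; "joints": joint angles; "dq": joint speeds; "joint_efforts": joint torques, N m; "position": TCP position; "ee_rot": TCP orientation; "force": force on the tool from outside, world axes, zero at the start; "ft_torque": the same for the moment, N m; "width": opening from 0.0 (shut) to 1.0 (fully open); "gripper_force": force on a finger pad.
Only numpy, scipy, OpenCV 4.12 (cv2) and the standard library are available. Lean on these libraries where they do the work, as an engineer would, in place of code of your own. Each camera call takes 0.05 s, during which the arm holds its last target. There are 200 camera calls.

### The job

Get ready to cement the stripped forepart of the upturned shoe. Slide the cement pot, with its brush in it and without lifting it, along the bench until it stands in the middle of the cardboard drip card beside the shoe; then draw the brush out of the pot and hold it over the middle of the bare forepart of the sole, bristles down and a few centimetres clear of the leather, its handle slanted about halfway between upright and level. Finish while still holding the brush there, with the pot left standing on the card and nothing else on the bench disturbed.

Things in the scene. Friction and masses are not known exactly. Their poses are not given: they have to be found in the camera images.
- pot: round aluminium cement pot, loose, 90 mm across, 100 mm high, neck 61 mm across, 0.45 kg. Origin: centre of its underside, z up. A strap loop handle on its own -x side (roughly towards the robot), 14 mm wide along y, spans x = -45 to -97 mm and 18 to 70 mm of height; it can be pinched from above across its width at x = -80 mm. The brush rises from its middle to 229 mm above the bench
- brush: cement brush upright in the pot's neck, 215 mm long, 90 g. Origin: free end of the bristles (14 mm above the pot's underside), z towards the handle's end. Bristles and ferrule 23 mm across to z = 60 mm; black conical cap 72 mm across at z = 86 to 108 mm rests loose on the neck, lifting out with the brush; above it a round handle 18 mm across to z = 215 mm. Bristles clear the neck after 90 mm
- shoe: upturned brown leather shoe, 290 mm long, 98 mm wide, sole up, fixed on a low iron bench jack. Origin on the bench under it, x towards the toe (roughly away from the robot), z up. The heel block (x = -130 to -62 mm) and the forepart of the sole reach 140 mm above the bench
- forepart (a point): middle of the bare light-tan forepart of the upturned sole, on its face, 140 mm above the bench and 85 mm from the shoe's origin towards the toe; axes as the shoe's. The bare forepart is about 130 mm long and 90 mm wide
- card: drip card, a thin cardboard square 140 by 140 mm lying fixed on the bench between the pot and the shoe, with the dried ring of a pot in its middle; the pot slides onto it without a step. Origin at its centre on the bench
- hammer: cobbler's hammer lying on the right of the bench, not to be disturbed
- wax_tin: flat round wax tin, 87 mm across, 30 mm high, beyond the card, not to be disturbed. Origin at the centre of its underside
- thread: upright spool of black thread, 56 mm across, 64 mm high, beyond the card, not to be disturbed. Origin at the centre of its underside
- tacks: small glass jar, 54 mm across, 55 mm high, beyond the card between tin and spool, not to be disturbed. Origin at the centre of its underside
- heels: stack of three black rubber heel pieces, 64 mm wide, 21 mm high, on the left, not to be disturbed
- awl: awl with a wooden handle lying on the far part of the bench, 130 mm long, not to be disturbed
- other_shoe: the other shoe of the pair, standing upright on the left of the bench, 290 mm long, 95 mm high, not to be disturbed
- can: closed tin can, 100 mm across, 155 mm high, on the right of the bench, not to be disturbed

How it is judged:
On the way, in this order (a step that is already met when the one before it is completed fails the run):
1. the pot, with its brush still in it, stands in the middle of the drip card (horizontal distance between pot and card below 0.03 m and z of brush in the frame of pot below 0.03 m and angle between pot's own z axis and vertical below 0.1 rad and linear speed of pot below 0.02 m/s), for 0.3 s.
2. the brush, in the fingers, is drawn clear of the pot's neck (z of brush in the frame of pot above 0.105 m and contact force between the fingers and brush above 1 N), for 0.1 s.
At the end, for the whole second after the job is handed in: brush held still in the fingers, touching neither shoe nor pot, bristle end within 35 mm sideways of the forepart's middle and 10 to 80 mm above it, handle up and leaning 30 to 60 degrees from vertical, any direction; pot upright on the bench, centre within 30 mm of the card's (contact force between the fingers and brush above 1 N and horizontal distance between brush and forepart below 0.035 m and z of brush in the frame of forepart between 0.01 and 0.08 m and angle between brush's own z axis and vertical between 0.52 and 1.05 rad and contact force between brush and shoe below 0.1 N and contact force between brush and pot below 0.1 N and linear speed of brush below 0.03 m/s and horizontal distance between pot and card below 0.03 m and angle between pot's own z axis and vertical below 0.1 rad and height (world z) of pot below 0.01 m); the arm keeps its last pose, push and grip.
It fails at once if the pot is lifted more than 12 mm off the bench (height (world z) of pot above 0.012 m).
It fails at once if the pot is tipped by more than 0.25 rad (angle between pot's own z axis and vertical above 0.25 rad).
It fails at once if something else on the bench is moved by more than 30 mm (distance of any of hammer, wax_tin, thread, tacks, heels, awl, other_shoe, can from where it was at the start of the episode above 0.03 m).
It also fails if it takes over 64 s, if anything falls off the work surface, if the arm or the gripper's body presses on something with over 40 N, if the wrist force passes 120 N, or if a joint passes its speed limit or range.

## Working session

There is one attempt and no reset: what is moved stays moved. The work goes in short steps, Python scripts to look and compute and a tool call to move; the robot and the scene stay as the last step left them, time stands still between calls to the robot, and variables do not carry over. Pictures are saved under pics/ and viewed, at most 10 in all, crops included, and the job is handed in when it is done.

Besides the shell and the picture viewer there is one more tool, called after "Emit:" as name(argument=value, ...), one argument or row to a line, values as JSON. jog_arm: Moves the arm, as the interface text tells. Scaled input: -1 to 1 covers 0.15 m each way for a shift and 2 pi rad each way for a turn. Its arguments: {"type":"object","properties":{"plan":{"type":"array","items":{"type":"object","properties":{"offset":{"type":"array","items":{"type":"number","minimum":-1,"maximum":1}},"twist":{"type":"array","items":{"type":"number","minimum":-1,"maximum":1}},"fingers":{"type":"number"}}}},"newtons":{"type":"number"}},"required":["plan"]}

```bash
mkdir -p pics
cat > h.py <<'E'
import numpy as np, cv2
from scipy.spatial.transform import Rotation as R
from cell import *
def K(n):
    c=calibration(n); f=210/np.tan(np.radians(c['fov_y']/2)); return c,f
def rot(a):
    a=np.array(a,float)
    return a if a.shape==(3,3) else (R.from_rotvec(a).as_matrix() if a.size==3 else R.from_quat(a).as_matrix())
def ray(n,at):
    c,f=K(n); d=np.array([(at[1]*560-c['cx'])/f,(at[0]*420-c['cy'])/f,1.])
    return np.array(c['position']),rot(c['attitude'])@d
def onz(n,at,z):
    p,d=ray(n,at); return p+d*(z-p[2])/d[2]
def proj(n,P):
    c,f=K(n); q=rot(c['attitude']).T@(np.array(P)-c['position']); return q[0]/q[2]*f+c['cx'],q[1]/q[2]*f+c['cy']
def save(n,name):
    cv2.imwrite('pics/'+name,get_image(n)[:,:,::-1])
E
python3 - <<'E'
from h import *
print(observe()); 
for n in('scene','top','wrist'): print(n,calibration(n))
for n in ('top','scene'):
    save(n,n+'0.png')
    for t,z in (('pot',0),('brush',.014),('shoe',0),('forepart',.14),('card',0),('wax_tin',0),('thread',0),('tacks',0)):
        r=landmark_of(t,n)
        print(n,t,[(round(x['conf'],2),np.round(np.array(x['at'])*[420,560]),onz(n,x['at'],z).round(3)) for x in r[:2]])
a=cv2.imread('pics/top0.png');b=cv2.imread('pics/scene0.png')
E
```

```text
{'clock': 0.0, 'joints': array([ 1.20539998,  0.43519248,  0.02494434,  1.57410995, -0.01163961,
        1.13402111, -0.07511021]), 'dq': array([ 2.79424262e-05, -2.35796992e-03, -1.55639185e-03, -1.43274353e-04,
       -4.87526611e-04, -1.87155660e-05,  1.02258223e-03]), 'joint_efforts': array([-1.94440017e-04, -6.67859387e+01,  9.85161178e-01, -3.14466977e+01,
       -6.04598341e-02,  4.30716283e-02,  1.51643935e-04]), 'position': array([ 0.16220709, -0.60306422,  0.2429586 ]), 'ee_rot': array([-3.11298187e+00, -4.11298210e-01,  4.73980218e-04]), 'force': array([ 0.46286344,  0.11250448, -0.24900228]), 'ft_torque': array([-0.03066382, -0.0322731 ,  0.01420255]), 'gripper_force': 0.0, 'width': 0.999403002530178}
scene {'fov_y': 53.586039495546274, 'cx': 277.6895123089813, 'cy': 200.53028559451542, 'position': array([0.9608924 , 0.6036067 , 1.06127781]), 'attitude': array([-0.87114134, -2.69209363,  0.86777047])}
top {'fov_y': 43.60215496210453, 'cx': 278.4958758348956, 'cy': 213.08783648315512, 'position': array([0.37383026, 0.05365898, 1.69438739]), 'attitude': array([-2.18626555, 
[... 1061 characters left out ...]
ene brush [(0.92, array([252., 328.]), array([0.516, 0.221, 0.014])), (0.2, array([210., 206.]), array([ 0.726, -0.109,  0.014]))]
scene shoe [(0.95, array([150., 244.]), array([ 0.492, -0.26 ,  0.   ]))]
scene forepart [(0.9, array([132., 219.]), array([ 0.574, -0.256,  0.14 ]))]
scene card [(0.78, array([208., 272.]), array([ 0.552, -0.005,  0.   ])), (0.49, array([152., 245.]), array([ 0.494, -0.248,  0.   ]))]
scene wax_tin [(0.63, array([258., 251.]), array([0.701, 0.101, 0.   ])), (0.43, array([259., 209.]), array([0.801, 0.034, 0.   ]))]
scene thread [(0.58, array([214., 205.]), array([ 0.733, -0.108,  0.   ]))]
scene tacks [(0.7, array([234., 216.]), array([ 0.742, -0.026,  0.   ]))]
```

View pics/top0.png

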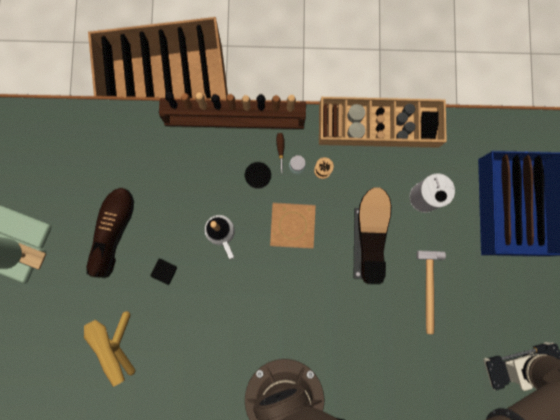

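View pics/scene0.png

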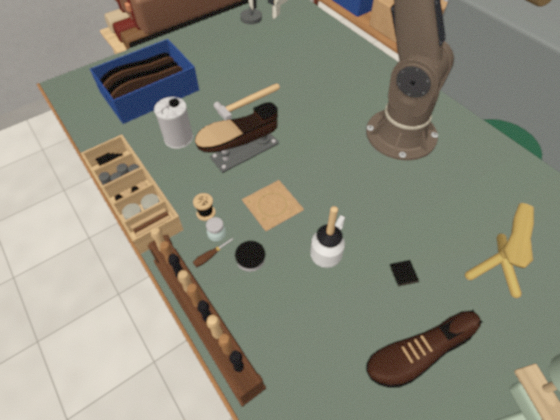

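The top view shows the pot at (219,229) with its strap pointing towards (229,254), the card at (293,226), and the sole at (374,235). The scene view agrees. I'll refine the positions and plan the approach to the strap.

```bash
cat >> h.py <<'E'
def yaw(deg): # tool down, tool x at azimuth deg
    return R.from_euler('z',deg,degrees=True)*R.from_euler('x',180,degrees=True)
def plan(wps,p=None,r=None):
    s=observe(); p=np.array(s['position'] if p is None else p); r=R.from_rotvec(s['ee_rot']) if r is None else r
    for q,rr in wps:
        d=r.as_matrix().T@(np.array(q)-p); t=(r.inv()*rr).as_rotvec()
        print('off',(d/.15).round(3),'tw',(t/2/np.pi).round(4),'rows',int(np.ceil(max(np.linalg.norm(d)/.0625,np.degrees(np.linalg.norm(t))/10.7))))
        p,r=np.array(q),rr
E
python3 - <<'E'
from h import *
for n in('top','scene'):
    get_image(n)
    for t in('card','pot'):
        for x in regions_of(t,n)[:2]:
            m=np.uint8(x['region']); rc=cv2.minAreaRect(np.argwhere(m)[:,::-1].astype(np.float32))
            b=cv2.boxPoints(rc)
            k=cv2.findContours(m,0,2)[0]; 
            h=cv2.approxPolyDP(cv2.convexHull(np.vstack(k)),5,True)[:,0]
            print(n,t,round(x['conf'],2),m.sum(),rc[0],[onz(n,[v/420,u/560],0).round(3)[:2].tolist() for u,v in h][:8],onz(n,[rc[0][1]/420,rc[0][0]/560],0).round(3))
s=observe();y0=15
plan([((.27,-.51,.30),yaw(46)),((.36,-.40,.30),yaw(77)),((.41,-.26,.30),yaw(108)),((.44,-.12,.30),yaw(139)),((.44,.03,.30),yaw(170)),((.43,.18,.30),yaw(202))])
E
```

```text
top card 0.85 1816 (292.0443115234375, 225.52474975585938) [[0.614, 0.049], [0.603, -0.085], [0.476, -0.08], [0.486, 0.056]] [ 0.544 -0.015  0.   ]
top pot 0.8 333 (226.41378784179688, 236.53443908691406) [[0.571, 0.22], [0.532, 0.173], [0.436, 0.177], [0.511, 0.266]] [0.504 0.197 0.   ]
top pot 0.6 867 (428.3830871582031, 292.1046142578125) [[0.47, -0.424], [0.459, -0.511], [0.21, -0.465], [0.216, -0.446]] [ 0.339 -0.455  0.   ]
scene card 0.7 1542 (272.3575134277344, 204.0414276123047) [[0.479, -0.077], [0.49, 0.05], [0.615, 0.041], [0.604, -0.08]] [ 0.544 -0.016  0.   ]
scene pot 0.57 709 (327.0, 241.0) [[0.398, 0.15], [0.494, 0.252], [0.554, 0.24], [0.559, 0.201], [0.52, 0.152]] [0.491 0.186 0.   ]
off [ 0.855 -0.416 -0.375] tw [-0.     0.    -0.086] rows 3
off [ 0.944 -0.078 -0.   ] tw [ 0.      0.     -0.0861] rows 3
off [0.984 0.115 0.   ] tw [ 0.      0.     -0.0861] rows 3
off [0.826 0.479 0.   ] tw [-0.      0.     -0.0861] rows 3
off [0.656 0.755 0.   ] tw [ 0.      0.     -0.0861] rows 3
off [0.239 0.973 0.   ] tw [ 0.      0.     -0.0889] rows 3
```

Emit:
jog_arm(
  plan=[
    {"offset":[0.855,-0.416,-0.375],"twist":[0,0,-0.086],"fingers":1},
    {"offset":[0.855,-0.416,-0.375],"twist":[0,0,-0.086],"fingers":1},
    {"offset":[0.855,-0.416,-0.375],"twist":[0,0,-0.086],"fingers":1},
    {"offset":[0.855,-0.416,-0.375],"twist":[0,0,-0.086],"fingers":1},
  ],
)

```text
clock: 1.7
position: [0.2726, -0.5087, 0.3013]
ee_rot: [2.886, 1.235, 0.002]
force: [0.5, -0.3, -0.2]
width: 0.999
gripper_force: 0.0
```

Emit:
jog_arm(
  plan=[
    {"offset":[0.944,-0.078,0],"twist":[0,0,-0.086],"fingers":1},
    {"offset":[0.944,-0.078,0],"twist":[0,0,-0.086],"fingers":1},
    {"offset":[0.944,-0.078,0],"twist":[0,0,-0.086],"fingers":1},
    {"offset":[0.944,-0.078,0],"twist":[0,0,-0.086],"fingers":1},
  ],
)

```text
clock: 2.2
position: [0.3599, -0.3999, 0.2997]
ee_rot: [-2.46, -1.953, 0.0]
force: [0.0, -0.6, -0.1]
width: 1.001
gripper_force: 0.0
```

Emit:
jog_arm(
  plan=[
    {"offset":[0.984,0.115,0],"twist":[0,0,-0.086],"fingers":1},
    {"offset":[0.984,0.115,0],"twist":[0,0,-0.086],"fingers":1},
    {"offset":[0.984,0.115,0],"twist":[0,0,-0.086],"fingers":1},
    {"offset":[0.984,0.115,0],"twist":[0,0,-0.086],"fingers":1},
  ],
)

```text
clock: 2.7
position: [0.4097, -0.2606, 0.2999]
ee_rot: [-1.854, -2.536, 0.0]
force: [0.0, -0.4, 0.3]
width: 1.004
gripper_force: 0.0
```

Emit:
jog_arm(
  plan=[
    {"offset":[0.826,0.479,0],"twist":[0,0,-0.086],"fingers":1},
    {"offset":[0.826,0.479,0],"twist":[0,0,-0.086],"fingers":1},
    {"offset":[0.826,0.479,0],"twist":[0,0,-0.086],"fingers":1},
    {"offset":[0.826,0.479,0],"twist":[0,0,-0.086],"fingers":1},
  ],
)

```text
clock: 3.2
position: [0.4402, -0.1216, 0.2998]
ee_rot: [-1.114, -2.937, 0.0]
force: [0.3, -1.1, -0.1]
width: 1.003
gripper_force: 0.0
```

Emit:
jog_arm(
  plan=[
    {"offset":[0.656,0.755,0],"twist":[0,0,-0.086],"fingers":1},
    {"offset":[0.656,0.755,0],"twist":[0,0,-0.086],"fingers":1},
    {"offset":[0.656,0.755,0],"twist":[0,0,-0.086],"fingers":1},
    {"offset":[0.656,0.755,0],"twist":[0,0,-0.086],"fingers":1},
  ],
)

```text
clock: 3.7
position: [0.441, 0.0287, 0.2998]
ee_rot: [-0.289, -3.128, 0.0]
force: [0.1, -1.2, -0.1]
width: 0.999
gripper_force: 0.0
```

Emit:
jog_arm(
  plan=[
    {"offset":[0.239,0.973,0],"twist":[0,0,-0.089],"fingers":1},
    {"offset":[0.239,0.973,0],"twist":[0,0,-0.089],"fingers":1},
    {"offset":[0.239,0.973,0],"twist":[0,0,-0.089],"fingers":1},
    {"offset":[0.239,0.973,0],"twist":[0,0,-0.089],"fingers":1},
    {"offset":[0.239,0.973,0],"twist":[0,0,-0.089],"fingers":1},
  ],
)

```text
clock: 4.32
position: [0.4322, 0.1769, 0.2994]
ee_rot: [0.58, -3.086, 0.002]
force: [0.8, 0.3, 0.1]
width: 1.0
gripper_force: 0.0
```

Run:
```python
from h import *
save('wrist','w1.png'); 
for t in('pot','brush'):
    print(t,[(round(x['conf'],2),(np.array(x['at'])*[420,560]).round(),onz('wrist',x['at'],0 if t=='pot' else .014).round(3)) for x in landmark_of(t,'wrist')[:2]])
print(observe()['joints'].round(2))
for P in [(.449,.192,.07),(.523,.222,.1),(.523,.222,.229)]: print(np.round(proj('wrist',P)))
```

```text
pot [(0.81, array([245., 277.]), array([0.526, 0.21 , 0.   ])), (0.69, array([201., 433.]), array([0.386, 0.388, 0.   ]))]
brush [(0.97, array([247., 282.]), array([0.522, 0.217, 0.014]))]
[ 0.31  0.26 -0.98  1.8   0.24  1.2   1.2 ]
[285. 206.]
[286. 279.]
[289. 359.]
```

View pics/w1.png

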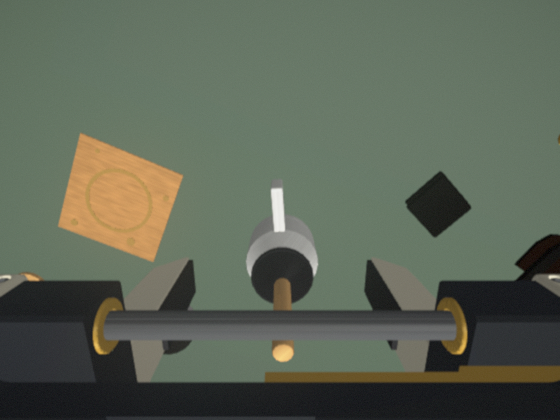

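The wrist view shows the strap from about (280,228) to (277,182), the brush tip at (283,353), and the cap centred near (282,276). I'll back-project these.

Run:
```python
from h import *
W=lambda u,v,z: onz('wrist',[v/420,u/560],z)[:2]
im=cv2.imread('pics/w1.png').astype(int)
m=np.uint8((im.min(2)>150)); m[:150]=0;m[232:]=0
for v in range(182,232,6):
    u=np.where(m[v,240:320])[0]; print(v,240+u.min() if len(u) else None,240+u.max() if len(u) else None, W(240+u.mean(),v,.07).round(4) if len(u) else '')
tip=W(283,353,.229); cap=W(282,276,.122); print(tip,cap)
```

```text
182 None None 
188 272 281 [0.4327 0.1746]
194 271 282 [0.4393 0.1772]
200 272 282 [0.4458 0.1803]
206 272 283 [0.4523 0.1835]
212 272 283 [0.4592 0.1862]
218 273 284 [0.4657 0.19  ]
224 273 284 [0.4727 0.1928]
230 274 285 [0.4793 0.1967]
[0.51895239 0.21538717] [0.50979503 0.21166411]
```

Run:
```python
from h import *
plan([((.4466,.1809,.17),yaw(205.4)),((.4466,.1809,.062),yaw(205.4))])
```

```text
off [-0.1   -0.017  0.865] tw [-0.0001 -0.0001 -0.0108] rows 3
off [ 0.   -0.    0.72] tw [0. 0. 0.] rows 2
```

Emit:
jog_arm(
  plan=[
    {"offset":[-0.1,-0.017,0.3],"twist":[0,0,-0.011],"fingers":1},
    {"offset":[-0.1,-0.017,0.6],"twist":[0,0,-0.011],"fingers":1},
    {"offset":[-0.1,-0.017,0.865],"twist":[0,0,-0.011],"fingers":1},
    {"offset":[-0.1,-0.017,0.865],"twist":[0,0,-0.011],"fingers":1},
  ],
)

```text
clock: 4.97
position: [0.4446, 0.1812, 0.1682]
ee_rot: [0.698, -3.058, 0.002]
force: [0.7, 0.4, 0.2]
width: 1.0
gripper_force: 0.0
```

Emit:
jog_arm(
  plan=[
    {"offset":[0,0,0.3],"twist":[0,0,0],"fingers":1},
    {"offset":[0,0,0.55],"twist":[0,0,0],"fingers":1},
    {"offset":[0,0,0.72],"twist":[0,0,0],"fingers":1},
    {"offset":[0,0,0.72],"twist":[0,0,0],"fingers":1},
    {"offset":[0,0,0.72],"twist":[0,0,0],"fingers":0},
  ],
)

```text
clock: 5.6
position: [0.4471, 0.1836, 0.0641]
ee_rot: [-0.701, 3.06, 0.0]
force: [0.1, 0.5, -0.8]
width: 0.934
gripper_force: 0.0
```

Run:
```python
from h import *
save('wrist','w2.png'); s=observe(); print(s['position'],s['joints'].round(2),s['force'],s['width'])
```

```text
[0.44708786 0.18364503 0.06404213] [ 0.08  0.58 -0.78  2.06  0.61  0.74  0.93] [-0.78987168  0.08652391  0.65187458] 0.8961178564461604
```

View pics/w2.png

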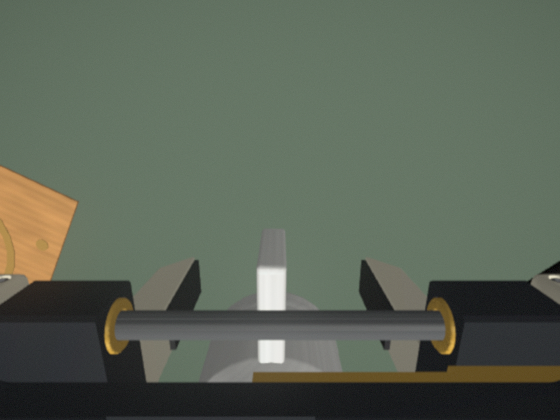

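The strap lies between the fingers, at columns 259–287 against a mid-line of 280. That is about 2 mm off centre, so I'm closing on it.

Emit:
jog_arm(
  newtons=25,
  plan=[
    {"offset":[0,0.015,0],"twist":[0,0,0],"fingers":-0.4},
    {"offset":[0,0.015,0],"twist":[0,0,0],"fingers":-1},
    {"offset":[0,0.015,0],"twist":[0,0,0],"fingers":-1},
    {"offset":[0,0.015,0],"twist":[0,0,0],"fingers":-1},
    {"offset":[0,0.015,0],"twist":[0,0,0],"fingers":-1},
    {"offset":[0,0.015,0],"twist":[0,0,0],"fingers":-1},
  ],
)

```text
clock: 6.4
position: [0.4448, 0.1849, 0.0621]
ee_rot: [0.703, -3.062, 0.001]
force: [0.7, -1.6, 0.9]
width: 0.242
gripper_force: 0.7
```

Run:
```python
from h import *
s=observe(); r=R.from_rotvec(s['ee_rot']); p=s['position']
x=r.as_matrix()[:,0]; pot=p-.082*x; print(p,r.as_matrix()[:,0],'pot',pot,s['width'],s['gripper_force'],s['joints'].round(2))
d=np.array([.545,-.015])-pot[:2]; print(d)
g=[.545,-.015]-pot[:2]; t=p+[g[0],g[1],0]; mid=(p+t)/2
plan([(mid,r),(t,r)])
```

```text
[0.44477024 0.18494345 0.06210946] [-8.99965337e-01 -4.35961260e-01  4.13559496e-04] pot [0.5185674  0.22069227 0.06207555] 0.24183804122317784 0.691919568926096 [ 0.07  0.58 -0.78  2.06  0.61  0.74  0.93]
[ 0.0264326  -0.23569227]
off [ 0.263 -0.745  0.   ] tw [0. 0. 0.] rows 2
off [ 0.263 -0.745  0.   ] tw [0. 0. 0.] rows 2
```

Emit:
jog_arm(
  newtons=25,
  plan=[
    {"offset":[0,0,0],"twist":[0,0,0],"fingers":-1},
    {"offset":[0,0,0],"twist":[0,0,0],"fingers":-1},
    {"offset":[0,0,0],"twist":[0,0,0],"fingers":-1},
    {"offset":[0,0,0],"twist":[0,0,0],"fingers":-1},
  ],
)

```text
clock: 6.9
position: [0.4449, 0.1849, 0.0622]
ee_rot: [0.702, -3.062, 0.001]
force: [0.5, -3.1, 0.6]
width: 0.152
gripper_force: 24.6
```

Emit:
jog_arm(
  plan=[
    {"offset":[0.013,-0.037,0],"twist":[0,0,0],"fingers":-1},
    {"offset":[0.04,-0.11,0],"twist":[0,0,0],"fingers":-1},
    {"offset":[0.066,-0.186,0],"twist":[0,0,0],"fingers":-1},
    {"offset":[0.1,-0.28,0],"twist":[0,0,0],"fingers":-1},
    {"offset":[0.132,-0.373,0],"twist":[0,0,0],"fingers":-1},
    {"offset":[0.165,-0.466,0],"twist":[0,0,0],"fingers":-1},
    {"offset":[0.197,-0.56,0],"twist":[0,0,0],"fingers":-1},
    {"offset":[0.224,-0.635,0],"twist":[0,0,0],"fingers":-1},
    {"offset":[0.25,-0.71,0],"twist":[0,0,0],"fingers":-1},
    {"offset":[0.263,-0.745,0],"twist":[0,0,0],"fingers":-1},
    {"offset":[0.263,-0.745,0],"twist":[0,0,0],"fingers":-1},
  ],
)

```text
clock: 8.28
position: [0.458, 0.0666, 0.0621]
ee_rot: [0.701, -3.062, 0.001]
force: [-0.2, -0.5, 0.2]
width: 0.149
gripper_force: 24.9
```

Run:
```python
from h import *
s=observe(); print(s['position'],s['joints'].round(2),s['force'],s['width'])
get_image('top'); print([(x['conf'],onz('top',x['at'],.014)) for x in landmark_of('brush','top')[:1]])
r=R.from_rotvec(s['ee_rot']); plan([(np.array([.545+.082*r.as_matrix()[0,0],-.015+.082*r.as_matrix()[1,0],.0622]),r)])
```

```text
[0.4579871  0.06656063 0.06213894] [ 0.33  0.56 -0.79  2.1   0.61  0.72  1.16] [-0.21737728 -0.50940932  0.20168272] 0.14917333309320524
[(0.57, array([ 0.63684255, -0.44458892,  0.014     ]))]
off [ 0.261 -0.744  0.   ] tw [-0.     -0.      0.0001] rows 2
```

Emit:
jog_arm(
  plan=[
    {"offset":[0.013,-0.037,0],"twist":[0,0,0],"fingers":-1},
    {"offset":[0.04,-0.11,0],"twist":[0,0,0],"fingers":-1},
    {"offset":[0.066,-0.186,0],"twist":[0,0,0],"fingers":-1},
    {"offset":[0.1,-0.28,0],"twist":[0,0,0],"fingers":-1},
    {"offset":[0.132,-0.373,0],"twist":[0,0,0],"fingers":-1},
    {"offset":[0.165,-0.466,0],"twist":[0,0,0],"fingers":-1},
    {"offset":[0.197,-0.56,0],"twist":[0,0,0],"fingers":-1},
    {"offset":[0.224,-0.635,0],"twist":[0,0,0],"fingers":-1},
    {"offset":[0.25,-0.71,0],"twist":[0,0,0],"fingers":-1},
    {"offset":[0.261,-0.744,0],"twist":[0,0,0],"fingers":-1},
    {"offset":[0.261,-0.744,0],"twist":[0,0,0],"fingers":-1},
    {"offset":[0.261,-0.744,0],"twist":[0,0,0],"fingers":-1},
  ],
)

```text
clock: 9.88
position: [0.4713, -0.0505, 0.0622]
ee_rot: [0.702, -3.062, 0.001]
force: [-0.7, -0.3, -0.2]
width: 0.146
gripper_force: 24.9
```

Run:
```python
from h import *
s=observe(); print(s['position'],s['joints'].round(2),s['force'],s['width'])
save('scene','s2.png'); print([(x['conf'],onz('scene',x['at'],.014)) for x in landmark_of('brush','scene')[:1]],[(x['conf'],onz('scene',x['at'],.0)) for x in landmark_of('pot','scene')[:1]])
x=R.from_rotvec(s['ee_rot']).as_matrix()[:,0]; print(s['position']-.082*x)
```

```text
[ 0.47130386 -0.05051728  0.06215545] [ 0.58  0.58 -0.79  2.08  0.62  0.73  1.42] [-0.73824142 -0.26546735 -0.23532996] 0.1456726210049099
[(0.85, array([ 0.53690409, -0.01084918,  0.014     ]))] [(0.66, array([ 0.55835896, -0.00736377,  0.        ]))]
[ 0.5451153  -0.01479799  0.06209166]
```

View pics/s2.png

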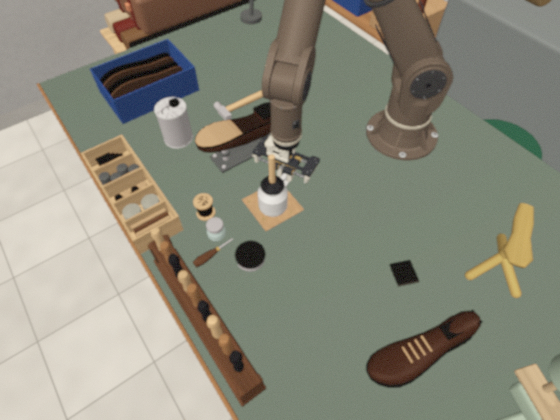

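The pot stands on the card, with its base around (272,205). I'll release it and rise.

Emit:
jog_arm(
  plan=[
    {"offset":[0,0,0],"twist":[0,0,0],"fingers":0},
    {"offset":[0,0,0],"twist":[0,0,0],"fingers":0},
    {"offset":[0,0,0],"twist":[0,0,0],"fingers":0},
    {"offset":[0,0,0],"twist":[0,0,0],"fingers":0},
    {"offset":[0,0,-0.1],"twist":[0,0,0],"fingers":0},
    {"offset":[0,0,-0.4],"twist":[0,0,0],"fingers":0},
    {"offset":[0,0,-0.8],"twist":[0,0,0],"fingers":0},
    {"offset":[0,0,-1],"twist":[0,0,0],"fingers":0},
    {"offset":[0,0,-1],"twist":[0,0,0],"fingers":0},
  ],
)

```text
clock: 11.15
position: [0.4729, -0.0498, 0.2153]
ee_rot: [-0.702, 3.058, -0.003]
force: [0.0, 0.0, -0.4]
width: 0.501
gripper_force: 0.0
```

Emit:
jog_arm(
  plan=[
    {"offset":[0,0,-0.4],"twist":[0,0,0],"fingers":0.3},
    {"offset":[0,0,-0.7],"twist":[0,0,0],"fingers":0.3},
    {"offset":[0,0,-0.7],"twist":[0,0,0],"fingers":0.3},
  ],
)

```text
clock: 11.52
position: [0.4727, -0.0496, 0.3198]
ee_rot: [-0.702, 3.058, -0.003]
force: [0.4, -0.3, -0.9]
width: 0.65
gripper_force: 0.0
```

Run:
```python
from h import *
s=observe(); print(s['position'],s['joints'].round(2),s['width'])
save('wrist','w3.png'); print([(x['conf'],onz('wrist',x['at'],.014)) for x in landmark_of('brush','wrist')[:1]],[(x['conf'],onz('wrist',x['at'],.0)) for x in landmark_of('card','wrist')[:1]])
print(proj('wrist',(.545,-.015,.229)),proj('wrist',(.545,-.015,.122)))
```

```text
[ 0.4726579  -0.04955721  0.31980209] [ 0.83  0.27 -1.03  1.75  0.25  1.25  1.77] 0.6496790822618567
[(0.95, array([ 0.54024574, -0.01606992,  0.014     ]))] []
(np.float64(278.34935893396374), np.float64(326.4375445803395)) (np.float64(278.5799427979019), np.float64(267.1232273086346))
```

View pics/w3.png

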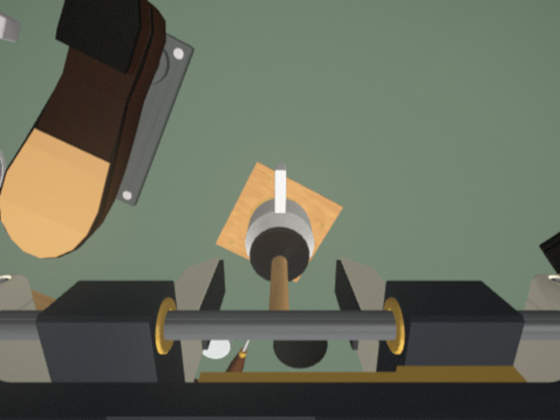

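The cap is centred at column 279, on the predicted line, and the shoe forepart is at the left around (55,195). I'm turning the tool so the fingers close in the arm's plane, then going over the brush.

Run:
```python
from h import *
plan([((.545,-.0155,.32),yaw(75)),((.545,-.0155,.195),yaw(75))])
```

```text
off [-0.547 -0.007 -0.028] tw [-3.000e-04 -3.000e-04  3.635e-01] rows 13
off [ 0.    -0.     0.833] tw [0. 0. 0.] rows 2
```

Emit:
jog_arm(
  plan=[
    {"offset":[-0.547,-0.007,0],"twist":[0,0,0.3635],"fingers":0.3},
    {"offset":[-0.547,-0.007,0],"twist":[0,0,0.3635],"fingers":0.3},
    {"offset":[-0.547,-0.007,0],"twist":[0,0,0.3635],"fingers":0.3},
    {"offset":[-0.547,-0.007,0],"twist":[0,0,0.3635],"fingers":0.3},
    {"offset":[-0.547,-0.007,0],"twist":[0,0,0.3635],"fingers":0.3},
    {"offset":[-0.547,-0.007,0],"twist":[0,0,0.3635],"fingers":0.3},
    {"offset":[-0.547,-0.007,0],"twist":[0,0,0.3635],"fingers":0.3},
    {"offset":[-0.547,-0.007,0],"twist":[0,0,0.3635],"fingers":0.3},
    {"offset":[-0.547,-0.007,0],"twist":[0,0,0.3635],"fingers":0.3},
    {"offset":[-0.547,-0.007,0],"twist":[0,0,0.3635],"fingers":0.3},
    {"offset":[-0.547,-0.007,0],"twist":[0,0,0.3635],"fingers":0.3},
    {"offset":[-0.547,-0.007,0],"twist":[0,0,0.3635],"fingers":0.3},
    {"offset":[-0.547,-0.007,0],"twist":[0,0,0.3635],"fingers":0.3},
    {"offset":[-0.547,-0.007,0],"twist":[0,0,0.3635],"fingers":0.3},
    {"offset":[-0.547,-0.007,0],"twist":[0,0,0.3635],"fingers":0.3},
  ],
)

```text
clock: 13.55
position: [0.5454, -0.0153, 0.3162]
ee_rot: [-2.49, -1.913, 0.002]
force: [-0.2, -1.1, 0.3]
width: 0.649
gripper_force: 0.0
```

Run:
```python
from h import *
s=observe(); print(s['position'],s['joints'].round(2),s['width'])
get_image('scene'); print([(x['conf'],onz('scene',x['at'],.014)) for x in landmark_of('brush','scene')[:1]])
plan([((.545,-.0155,.195),yaw(75))])
```

```text
[ 0.545374   -0.01529532  0.31624861] [ 0.32  0.3  -0.51  1.62  0.15  1.26 -0.48] 0.6490453045481663
[(0.9, array([ 0.53625677, -0.01235188,  0.014     ]))]
off [-0.002 -0.003  0.811] tw [-0.0001  0.      0.0001] rows 2
```

Joints are comfortable now. Next I descend over the handle and close.

Emit:
jog_arm(
  newtons=45,
  plan=[
    {"offset":[0,0,0.25],"twist":[0,0,0],"fingers":0.3},
    {"offset":[0,0,0.5],"twist":[0,0,0],"fingers":0.3},
    {"offset":[0,0,0.7],"twist":[0,0,0],"fingers":0.3},
    {"offset":[0,0,0.811],"twist":[0,0,0],"fingers":0.3},
    {"offset":[0,0,0.811],"twist":[0,0,0],"fingers":0},
  ],
)

```text
clock: 14.28
position: [0.5453, -0.0153, 0.1949]
ee_rot: [-2.491, -1.912, 0.002]
force: [-0.9, 0.1, 0.6]
width: 0.587
gripper_force: 0.0
```

Run:
```python
from h import *
s=observe(); print(s['position'],s['force'],s['joints'].round(2),s['width'])
a=get_image('wrist')[:,:,::-1]; b=get_image('scene')[60:260,150:400,::-1]
cv2.imwrite('pics/c4.png',np.hstack([cv2.resize(a,(420,315)),cv2.resize(b,(380,315))]))
```

```text
[ 0.54534681 -0.01533037  0.19486524] [-0.90813421  0.06670842  0.58105143] [ 0.3   0.4  -0.49  1.8   0.22  1.   -0.54] 0.5868137069356787
```

View pics/c4.png

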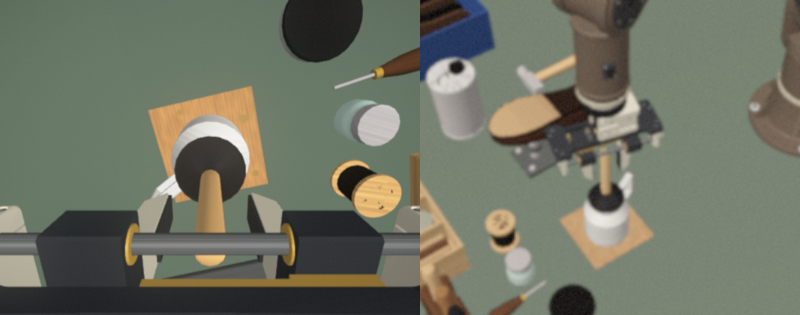

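The handle, at column 208 in the wrist crop, is centred between the fingers. I'm closing and then lifting slowly.

Emit:
jog_arm(
  newtons=45,
  plan=[
    {"offset":[0,0,0],"twist":[0,0,0],"fingers":-1},
    {"offset":[0,0,0],"twist":[0,0,0],"fingers":-1},
    {"offset":[0,0,0],"twist":[0,0,0],"fingers":-1},
    {"offset":[0,0,0],"twist":[0,0,0],"fingers":-1},
    {"offset":[0,0,0],"twist":[0,0,0],"fingers":-1},
    {"offset":[0,0,0],"twist":[0,0,0],"fingers":-1},
    {"offset":[0,0,0],"twist":[0,0,0],"fingers":-1},
  ],
)

```text
clock: 15.25
position: [0.5459, -0.0152, 0.1958]
ee_rot: [2.492, 1.912, 0.0]
force: [-1.7, 0.2, 5.5]
width: 0.189
gripper_force: 45.0
```

Emit:
jog_arm(
  plan=[
    {"offset":[0,0,-0.03],"twist":[0,0,0],"fingers":-1},
    {"offset":[0,0,-0.1],"twist":[0,0,0],"fingers":-1},
    {"offset":[0,0,-0.2],"twist":[0,0,0],"fingers":-1},
    {"offset":[0,0,-0.35],"twist":[0,0,0],"fingers":-1},
    {"offset":[0,0,-0.5],"twist":[0,0,0],"fingers":-1},
    {"offset":[0,0,-0.65],"twist":[0,0,0],"fingers":-1},
    {"offset":[0,0,-0.8],"twist":[0,0,0],"fingers":-1},
    {"offset":[0,0,-0.95],"twist":[0,0,0],"fingers":-1},
    {"offset":[0,0,-1],"twist":[0,0,0],"fingers":-1},
    {"offset":[0,0,-1],"twist":[0,0,0],"fingers":-1},
  ],
)

```text
clock: 16.5
position: [0.5459, -0.0152, 0.346]
ee_rot: [2.492, 1.912, 0.001]
force: [-0.5, 0.3, -0.9]
width: 0.19
gripper_force: 45.0
```

Emit:
jog_arm(
  plan=[
    {"offset":[0,0,-0.2],"twist":[0,0,0],"fingers":-1},
    {"offset":[0,0,-0.4],"twist":[0,0,0],"fingers":-1},
    {"offset":[0,0,-0.6],"twist":[0,0,0],"fingers":-1},
    {"offset":[0,0,-0.6],"twist":[0,0,0],"fingers":-1},
  ],
)

```text
clock: 17.0
position: [0.5464, -0.015, 0.4367]
ee_rot: [2.491, 1.912, 0.003]
force: [-0.1, 0.1, -1.6]
width: 0.19
gripper_force: 45.0
```

```bash
cat >> h.py <<'E'
def tilt(az,deg,): # tool y in the vertical plane at az, tool z leaning outward
    a=np.radians(az);t=np.radians(deg); u=np.array([np.cos(a),np.sin(a),0]); k=np.array([0,0,1.])
    z=np.sin(t)*u-np.cos(t)*k; y=np.cos(t)*u+np.sin(t)*k
    return R.from_matrix(np.c_[np.cross(y,z),y,z])
E
python3 - <<'E'
from h import *
s=observe(); print(s['joints'].round(2))
B=np.array([.573,-.258,.185])
T=tilt(-24,45); end=B-.181*T.as_matrix()[:,2]; print(end)
plan([((.5,-.11,.43),yaw(70)),((.456,-.206,.425),tilt(-24,0)),((end[0],end[1],.36),T),(end,T)])
E
```

```text
[ 0.31  0.26 -0.51  1.39  0.12  1.52 -0.45]
[ 0.45607867 -0.20594327  0.31298633]
off [-0.692 -0.135  0.044] tw [ 0.0004 -0.0001  0.0139] rows 2
off [-0.702 -0.057  0.033] tw [ 0.     -0.      0.0111] rows 2
off [0.001 0.    0.433] tw [-0.125  0.     0.   ] rows 5
off [ 0.    -0.222  0.222] tw [0. 0. 0.] rows 1
```

Emit:
jog_arm(
  plan=[
    {"offset":[-0.2,-0.04,0.01],"twist":[0,0,0.004],"fingers":-1},
    {"offset":[-0.45,-0.09,0.03],"twist":[0,0,0.009],"fingers":-1},
    {"offset":[-0.692,-0.135,0.044],"twist":[0,0,0.014],"fingers":-1},
    {"offset":[-0.692,-0.135,0.044],"twist":[0,0,0.014],"fingers":-1},
  ],
)

```text
clock: 17.5
position: [0.4977, -0.1136, 0.4272]
ee_rot: [-2.579, -1.793, 0.005]
force: [-0.4, 1.7, -0.8]
width: 0.188
gripper_force: 45.0
```

Emit:
jog_arm(
  plan=[
    {"offset":[-0.25,-0.02,0.01],"twist":[0,0,0.004],"fingers":-1},
    {"offset":[-0.5,-0.04,0.02],"twist":[0,0,0.008],"fingers":-1},
    {"offset":[-0.702,-0.057,0.033],"twist":[0,0,0.011],"fingers":-1},
    {"offset":[-0.702,-0.057,0.033],"twist":[0,0,0.011],"fingers":-1},
  ],
)

```text
clock: 18.0
position: [0.4542, -0.2079, 0.4226]
ee_rot: [-2.637, -1.706, 0.003]
force: [0.1, 1.6, -0.8]
width: 0.188
gripper_force: 45.0
```

Emit:
jog_arm(
  plan=[
    {"offset":[0,0,0.05],"twist":[-0.015,0,0],"fingers":-1},
    {"offset":[0,0,0.12],"twist":[-0.035,0,0],"fingers":-1},
    {"offset":[0,0,0.2],"twist":[-0.055,0,0],"fingers":-1},
    {"offset":[0,0,0.28],"twist":[-0.075,0,0],"fingers":-1},
    {"offset":[0,0,0.35],"twist":[-0.095,0,0],"fingers":-1},
    {"offset":[0,0,0.4],"twist":[-0.115,0,0],"fingers":-1},
    {"offset":[0,0,0.433],"twist":[-0.125,0,0],"fingers":-1},
    {"offset":[0,0,0.433],"twist":[-0.125,0,0],"fingers":-1},
    {"offset":[0,0,0.433],"twist":[-0.125,0,0],"fingers":-1},
  ],
)

```text
clock: 19.12
position: [0.456, -0.2056, 0.3594]
ee_rot: [2.036, 1.324, 0.548]
force: [0.3, 0.6, -0.8]
width: 0.187
gripper_force: 45.0
```

Run:
```python
from h import *
s=observe(); print(s['position'],s['joints'].round(2),s['force'])
z=R.from_rotvec(s['ee_rot']).as_matrix()[:,2]; print('tilt',np.degrees(np.arccos(-z[2])),'bristle',s['position']+.181*z)
T=tilt(-24,45); B=np.array([.573,-.258,.185]); plan([(B-.181*T.as_matrix()[:,2],T)])
a=get_image('wrist')[:,:,::-1]; b=get_image('scene')[40:240,150:400,::-1]
print([(x['conf'],onz('scene',x['at'],.2)) for x in landmark_of('brush','scene')[:1]])
cv2.imwrite('pics/c5.png',np.hstack([cv2.resize(a,(420,315)),cv2.resize(b,(380,315))]))
```

```text
[ 0.45600548 -0.20557208  0.35943878] [ 0.71 -0.21 -0.39  2.28  0.01  0.28 -0.12] [ 0.28442861  0.63140414 -0.80008422]
tilt 44.95009631303893 bristle [ 0.57290857 -0.25739516  0.23134103]
off [-0.002 -0.218  0.22 ] tw [-0.0001 -0.0002  0.0001] rows 1
[(0.64, array([ 0.55585455, -0.27629724,  0.2       ]))]
```

View pics/c5.png

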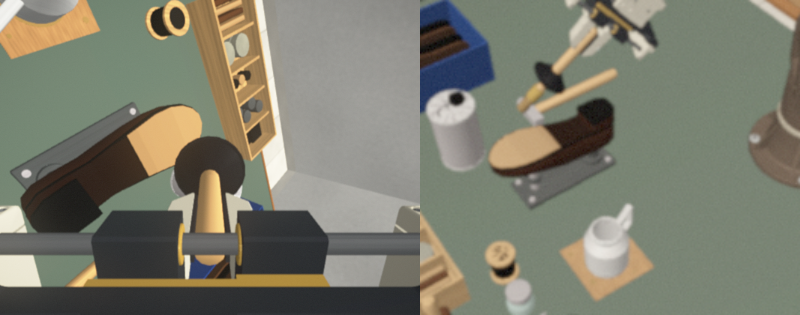

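The brush is held slanted over the forepart, with the bristle end near (520,105) in the crop, and the pot is standing on the card. I'm lowering to the final height.

Run:
```python
from h import *
print(proj('scene',[.5729,-.2574,.2313]))
T=tilt(-24,41); B=np.array([.573,-.258,.19]); plan([(B-.181*T.as_matrix()[:,2],T)])
```

```text
(np.float64(215.1805783121269), np.float64(108.6336720984284))
off [ 0.001 -0.113  0.199] tw [ 0.0111 -0.0001 -0.    ] rows 1
```

Emit:
jog_arm(
  plan=[
    {"offset":[0,-0.03,0.06],"twist":[0.003,0,0],"fingers":-1},
    {"offset":[0,-0.07,0.12],"twist":[0.006,0,0],"fingers":-1},
    {"offset":[0,-0.1,0.17],"twist":[0.009,0,0],"fingers":-1},
    {"offset":[0,-0.113,0.199],"twist":[0.011,0,0],"fingers":-1},
    {"offset":[0,-0.113,0.199],"twist":[0.011,0,0],"fingers":-1},
    {"offset":[0,-0.113,0.199],"twist":[0.011,0,0],"fingers":-1},
    {"offset":[0,-0.113,0.199],"twist":[0.011,0,0],"fingers":-1},
    {"offset":[0,-0.113,0.199],"twist":[0.011,0,0],"fingers":-1},
  ],
)

```text
clock: 20.27
position: [0.4636, -0.2099, 0.3262]
ee_rot: [2.091, 1.358, 0.508]
force: [-0.6, 0.7, -0.5]
width: 0.187
gripper_force: 45.0
```

Run:
```python
from h import *
s=observe(); z=R.from_rotvec(s['ee_rot']).as_matrix()[:,2]; b=s['position']+.181*z
print('tilt',np.degrees(np.arccos(-z[2])),'bristle',b,s['joints'].round(2),s['gripper_force'],abs(s['dq']).max())
print(proj('scene',b),proj('scene',(.573,-.258,.14)))
get_image('top'); print([onz('top',x['at'],z).round(3) for t,z in (('forepart',.14),('brush',.19),('pot',0)) for x in landmark_of(t,'top')[:1]])
b=get_image('scene')[40:240,100:350,::-1]; cv2.imwrite('pics/c6.png',cv2.resize(b,(750,600)))
```

```text
tilt 41.069528419508785 bristle [ 0.57217185 -0.25828815  0.18976673] [ 0.77 -0.13 -0.46  2.27  0.07  0.28 -0.18] 44.995935559272766 0.0030535918994359736
(np.float64(217.01843102307583), np.float64(118.9080561574406)) (np.float64(218.84578847258462), np.float64(130.98019898619958))
[array([ 0.577, -0.253,  0.14 ]), array([ 0.578, -0.249,  0.19 ]), array([ 0.545, -0.015,  0.   ])]
```

View pics/c6.png

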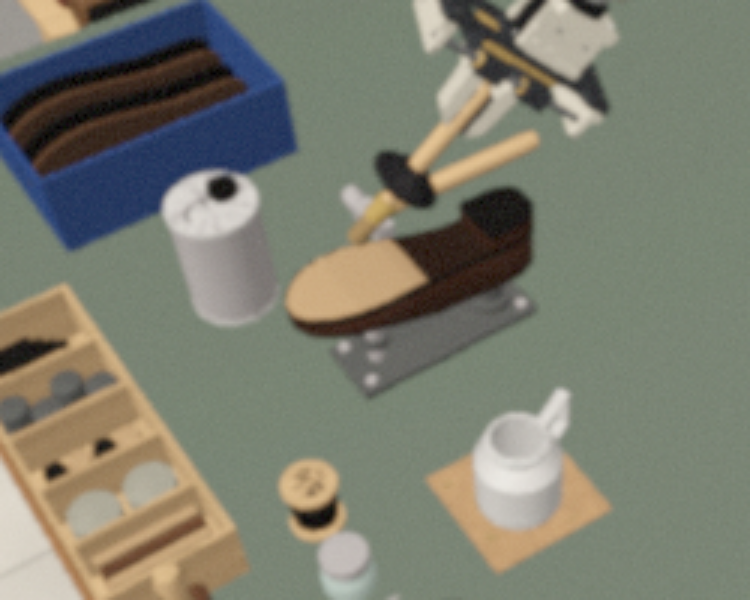

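The bristle end shows at about (355,240) in the crop, as predicted, above the forepart. The pot is centred on the card and nothing else has moved.

```bash
python3 -c "
from cell import sign_off
print(sign_off())"
```

```text
the job is handed in; nothing more can be done
None
```

The job is handed in at about 20 s on the clock: the pot stands on the middle of the card, and the brush is held still about 5 cm above the middle of the forepart, leaning about 41° from vertical. The sign-off returned no verdict.

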